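Load the racket-handle cap and hold the drilling jig at its mark

ROBOT

A 6-joint arm with a two-finger parallel gripper is mounted at the origin on the work surface. World frame = base frame: x ahead of the robot, y to its left, z up, the work surface at z = 0. Lengths are in m, angles in degrees, forces in N, time in s.
With the tool pointing down it reaches from about 0.35 to 0.725 m from the base axis. Payload 4.3 kg.
Tool frame: the origin (TCP) lies midway between the tips of the shut fingers; the grasp point (between the pads) lies 19 mm behind it; z points along the fingers, y is the line along which they close (so a half turn about z gives the same grasp; the last joint's range is limited). The gripper opens to 85 mm and grips with 20 to 120 N. Pads are 22 mm wide; open, the fingers measure 114 mm over their backs; the gripper's body (76 mm by 85 mm) begins 54 mm behind the grasp point. The pads swing forward as they close: fully open they stand 13 mm farther back than shut.
Start: joints at [-81.148, 21.618, 4.641, 73.018, 0, 83.68], TCP at [0.15, -0.555, 0.231] pointing down, gripper open.
Joint ranges: [-156.06, 156.06], [-48.1, 94.91], [-58.44, 69.94], [-101.28, 121.22], [-78.64, 73.56], [-180, 180]. Speed limits (degrees/s): [147.25, 147.25, 180, 180, 180, 180].

INTERFACE

Orientations are given as a 3x3 rotation matrix whose columns are the frame's x, y, z axes.
In Python, from station import r gives the robot as it stands. The module is installed in compiled form; this text tells all that it offers.
- The arm moves only by the tool drive_tool, never from a script. Its argument "steps" is a list of rows, each an object with "dp": the shift along the tool's x, y, z in m, a list of three; "yaw": the turn about the tool's z in degrees; "fingers": the opening, from 0 (shut) to 1 (fully open). In form: [{"dp": [x, y, z], "yaw": yaw, "fingers": fingers}, ...]. A call has 1 to 12 rows; each row is the pose to reach, as a shift and turn from the pose commanded when the call began, along the tool's axes at that moment; what a row does not reach only later rows make up. A row lasts 1/8 s, in which the tool goes at most 62.5 mm and 10.7 degrees, less where a joint would pass 70% of its speed; a pose out of reach is approached as far as the arm can. A call with a gripper value outside its range is refused whole. The fingers move at their own pace and stop on an object; "grip_force" is the grip in N (left out, the last holds). Time passes only in rows, so rows that repeat a pose let the fingers close. It gives the time, the measured TCP pose, the force, the opening and the grip force at its end, in the units of the state.
- r.sense(): the state, without advancing time (a new reading comes with each control period).
- r.capture(name): name is "scene" or "top"; returns a dict with "image" (420x560x3 uint8, red, green, blue), "fx", "fy", "cx", "cy" (pixels), "pose" (4x4, takes a point from camera to world coordinates). Camera axes: x right, y up, looking along -z (the intrinsics and any distortion apply to the point x, -y, -z); pixel columns grow to the right and rows downward; lengths in m; the calibration is good to about 2 mm. A picture is of the moment at which its call begins. There is no depth.
- r.close_job(): hands the job in; it is judged then, once.
The state is a dict: "time_s": time; "qpos": joint angles; "qvel": joint speeds; "joint_torque": joint torques, N m; "tool_pos": TCP position; "orientation": TCP orientation; "wrist_force": force on the tool from outside, world axes, zero at the start; "torque": the same for the moment, N m; "finger_gap": finger opening in m; "grip_force": force on a finger pad.
Only numpy, scipy, OpenCV 4.12 (cv2) and the standard library are available. Lean on these libraries where they do the work, as an engineer would, in place of code of your own. Each camera call takes 0.05 s, during which the arm holds its last target. There are 200 camera calls.

TASK

Set the dark walnut handle cap rim-down in the round pocket of the drilling jig, seated flat on the pocket floor, without dropping it, while the jig's slide is still home, and let go of it. Then take the red grip, pull the spring-return slide out until its yellow pointers stand at the red marks, so that the drill bushing is centred over the cap, and finish while still holding the grip there: do not let go. Leave everything else on the bench where it is.

Things in the scene. Friction and masses are not known exactly. Their poses are not given: they have to be found in the camera images.
- cap: The walnut cap (dark brown): a round hollow cap, 50 mm outside diameter, 30 mm tall, walls 5 mm, closed top 8 mm thick, open (rim) side below; about 60 g. Starts rim-down on the bench. Origin at the centre of the rim plane (its underside), z towards the closed face.
- jig: Plywood base of the jig, fixed, 320 x 160 x 12 mm: x -190 to +130, y -80 to +80 mm in its axes. Origin on the bench below the middle of the nest's range. The slide pulls out along the jig's own -x, roughly towards the robot. Beside the nest, at y = +-50 mm, run the slide's 10 mm rods (top 27 mm above the bench) in guide blocks at x = -55 mm (top 32 mm).
- nest: Light wooden block 90 x 76 x 24 mm fixed on the jig base, axes as the jig's, set up to 10 mm fore or aft along the jig's x. Origin: centre of its underside, 12 mm above the bench, on the pocket's axis. Pocket in its top: 56 mm wide, 8 mm deep (floor 16 mm above origin), with a 34 mm wide, 7 mm high spigot that enters the cap's hollow. Red mark lines at both sides cross the pocket's centre.
- travel (a joint): Travel of the slide, m: 0 = home, grows as it is pulled along the jig's -x, stop at 0.100. A spring pulls it home: 4 N at 0, plus 80 N/m, about 10 N at the marks. The grip, the cross bar under it (top 31 mm above the bench), the side rods and the bushing plate move together. At the marks bush_plate is straight above the nest's origin: 0.060 to 0.080 of travel, by where the nest sits.
- slide: The moving slide as a whole: grip, cross bar, two side rods, bushing plate. Origin coincides with the jig's origin and axes when home; moves along the jig's -x.
- pull_grip (a point): The red upright grip of the slide: a cylinder 24 mm in diameter, 46 mm tall, on the front cross bar. This point: centre of its underside, 31 mm above the bench; it stands 95 mm in front (jig's -x) of the jig's origin when home, and moves with the slide. Top 77 mm above the bench.
- bush_plate (a point): Bushing plate of the slide: aluminium, 44 x 112 x 8 mm, a brass drill bushing in its middle and a yellow pointer hanging at either end (to be brought to the marks). This point: on the bushing's axis at the plate's underside, 66 mm above the bench (8 mm above a seated cap); 70 mm behind (jig's +x) the jig's origin when home.
- maple_cap: Bystander: a pale maple cap of the same size lying rim-up, origin at the centre of its underside.
- glue_bottle: Bystander: yellow bottle with an orange cap, 56 mm in diameter, 150 mm tall, origin under its centre.
- dye_jar: Bystander: amber jar with a white lid, 66 mm in diameter, 70 mm tall, origin under its centre.
- sanding_block: Bystander: cork block 100 x 60 x 32 mm, origin under its centre.
- wedge: Bystander: pale wood offcut 70 x 28 x 22 mm, origin under its centre.
- mallet: Bystander: a hammer lying on the bench along its x.
- screwdriver: Bystander: red-handled screwdriver lying on the bench along its x.
Mind the look-alikes: they are no part of the job. Leave any purple look-alike of the cap alone.

How it is judged:
By the outcome, as a careful person would: the job done as asked, in the order asked, and still so for the second after the job is handed in, while the arm keeps its last pose, push and grip.
It also fails if it takes over 43 s, if anything falls off the work surface, if the arm or the gripper's body presses on something with over 40 N, if the wrist force passes 120 N, or if a joint passes its speed limit or range.

## Working session

There is one attempt and no reset: what is moved stays moved. The work goes in short steps, Python scripts to look and compute and a tool call to move; the robot and the scene stay as the last step left them, time stands still between calls to the robot, and variables do not carry over. Pictures are saved under pics/ and viewed, at most 10 in all, crops included, and the job is handed in when it is done.

Besides the shell and the picture viewer there is one more tool, called after "Emit:" as a command line: name --argument value ..., lists and objects as JSON in quotes. drive_tool: Moves the arm, as the interface text tells. Its arguments: {"type":"object","properties":{"steps":{"type":"array","items":{"type":"object","properties":{"dp":{"type":"array","items":{"type":"number"}},"yaw":{"type":"number"},"fingers":{"type":"number"}}}},"grip_force":{"type":"number"}},"required":["steps"]}

```bash
mkdir -p pics; cat > h.py <<'E'
import numpy as np, cv2
from station import r
def cap(n,save=None):
    c=r.capture(n)
    if save: cv2.imwrite('pics/'+save,c['image'][:,:,::-1])
    return c
def ray(c,u,v):
    d=np.array([(u-c['cx'])/c['fx'],-(v-c['cy'])/c['fy'],-1.]);P=np.array(c['pose'])
    return P[:3,3],P[:3,:3]@d
def onz(c,u,v,z):
    o,d=ray(c,u,v);return o+d*(z-o[2])/d[2]
def proj(c,p):
    P=np.array(c['pose']);q=P[:3,:3].T@(np.array(p)-P[:3,3])
    return c['cx']-c['fx']*q[0]/q[2], c['cy']+c['fy']*q[1]/q[2]
E
python3 - <<'E'
from h import *
for n in('scene','top'):
    c=cap(n,n+'0.png'); print(n,{k:v for k,v in c.items() if k!='image'})
print(r.sense())
E
```

```text
scene {'fx': 398.2376377022556, 'fy': 398.2376377022556, 'cx': 283.9969006308755, 'cy': 206.3672947633553, 'pose': array([[-0.7404695 , -0.44981234,  0.49937339,  1.13202188],
       [ 0.67195846, -0.5101777 ,  0.53683381,  0.59276303],
       [ 0.0132947 ,  0.73306723,  0.68002623,  0.82207424],
       [ 0.        ,  0.        ,  0.        ,  1.        ]])}
top {'fx': 450.0004525827841, 'fy': 450.0004525827841, 'cx': 280.0597762419666, 'cy': 215.75082608886825, 'pose': array([[-0.0110344 ,  0.99735201, -0.07188324,  0.46809368],
       [-0.99983152, -0.00995011,  0.0154246 ,  0.02062665],
       [ 0.01466851,  0.07204133,  0.99729378,  1.30145504],
       [ 0.        ,  0.        ,  0.        ,  1.        ]])}
{'time_s': 0.1, 'qpos': array([-8.11467965e+01,  2.16581733e+01,  4.57079314e+00,  7.30182473e+01,
        4.42322945e-04,  8.36797875e+01]), 'qvel': array([ 0.0914429 , -0.08171852,  0.23825557,  0.0293512 , -0.00138326,
        0.07855682]), 'joint_torque': array([ 7.71203304e-04, -4.64691961e+01,  2.70583284e+01,  1.21222314e-02,
       -2.46701320e-04,  1.79437052e-06]), 'tool_pos': array([ 0.15041408, -0.55437129,  0.23045109]), 'orientation': array([[ 9.65138072e-01,  2.61741144e-01, -2.76100052e-04],
       [ 2.61741205e-01, -9.65136373e-01,  1.82277020e-03],
       [ 2.10619755e-04, -1.83149168e-03, -9.99998301e-01]]), 'wrist_force': array([-0.145609  ,  1.31866937, -0.69972164]), 'torque': array([ 0.07030858, -0.02685575,  0.00917963]), 'grip_force': 0.0, 'finger_gap': 0.08554575883673919}
```

View pics/top0.png

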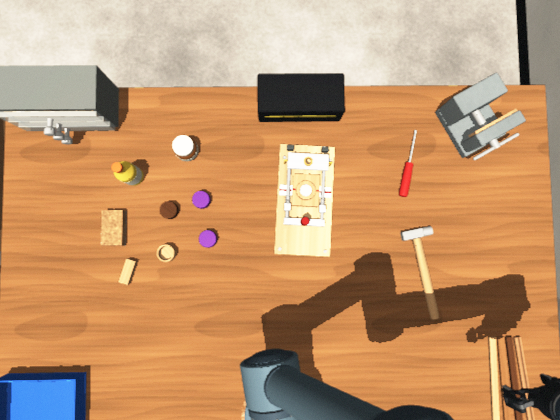

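View pics/scene0.png

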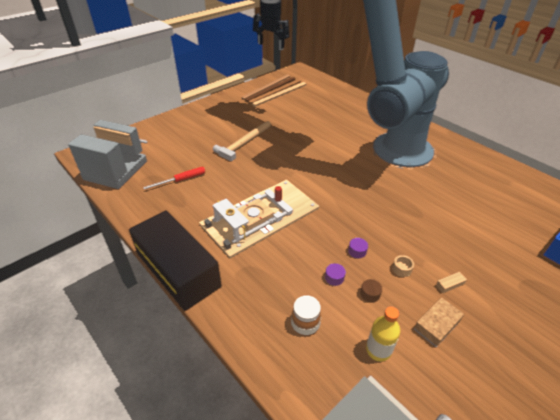

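Top view: the candidates are the walnut cap (169,210, dark brown), purple look-alikes (202,199) and (208,239), and the maple cap (166,253, pale, rim-up). I choose (169,210). The jig is around (305,200) with its red grip at (305,221), and the slide pulls towards the robot (image down). I'll check this in a close crop.

```bash
python3 - <<'E'
from h import *
t=cap('top');s=cap('scene')
def crop(c,u0,v0,w,h,W,H): return cv2.resize(c['image'][v0:v0+h,u0:u0+w],(W,H),interpolation=cv2.INTER_CUBIC)
a=crop(t,265,138,80,125,384,600); b=crop(t,150,180,75,55,410,300); d=crop(s,195,170,130,95,410,300)
cv2.imwrite('pics/crop1.png',np.hstack([a,np.vstack([b,d])])[:,:,::-1])
for n,c,(u0,v0,u1,v1) in(('top',t,(150,195,190,225)),('scene',s,(355,275,390,305))):
    im=c['image'][v0:v1,u0:u1].astype(int)
    m=((im.sum(2)<200)&(im[...,0]>=im[...,2])).astype(np.uint8)
    k,l,st,ce=cv2.connectedComponentsWithStats(m)
    for i in range(1,k):
        if st[i,4]>15: print(n,'dark',st[i],ce[i]+[u0,v0],onz(c,*(ce[i]+[u0,v0]),.03 if n=='top' else .015))
for n,c in(('top',t),('scene',s)):
    hsv=cv2.cvtColor(c['image'],cv2.COLOR_RGB2HSV);H,S,V=[hsv[...,i].astype(int) for i in range(3)]
    R=(((H<6)|(H>172))&(S>150)&(V>70)).astype(np.uint8)
    k,l,st,ce=cv2.connectedComponentsWithStats(R)
    for i in range(1,k):
        u,v=ce[i]
        if (270<u<345 and 140<v<260) if n=='top' else (195<u<330 and 170<v<260): print(n,'red',st[i],ce[i].round(2),'z77',onz(c,u,v,.077).round(4),'z36',onz(c,u,v,.036).round(4))
E
```

```text
top dark [18  7 12 17 56] [175.55357143 210.17857143] [0.57847182 0.29613874 0.03      ]
scene dark [  4  13  21  14 131] [367.58015267 296.29007634] [0.60223285 0.32404385 0.015     ]
top red [293 189   2   1   2] [293.5 189. ] z77 [ 0.6295 -0.036   0.077 ] z36 [ 0.6349 -0.0379  0.036 ]
top red [325 192   3   1   3] [326. 192.] z77 [ 0.6204 -0.1251  0.077 ] z36 [ 0.6255 -0.1299  0.036 ]
top red [329 192   2   1   2] [329.5 192. ] z77 [ 0.6203 -0.1347  0.077 ] z36 [ 0.6254 -0.1399  0.036 ]
top red [301 217   8   8  54] [304.63 220.48] z77 [ 0.5427 -0.0652  0.077 ] z36 [ 0.5452 -0.0681  0.036 ]
scene red [276 187   5  13  59] [278.02 192.76] z77 [ 0.5593 -0.049   0.077 ] z36 [ 0.5278 -0.0843  0.036 ]
```

View pics/crop1.png

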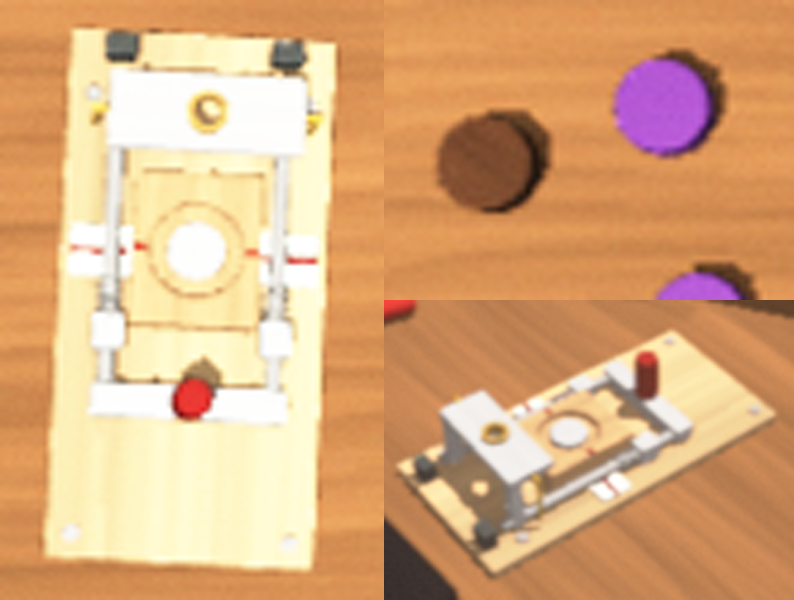

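The crop confirms a dark brown, closed-top cap at about (168.8,209.5), distinct from the purple one at (202,199). The pocket with its white spigot is at about (305,190), the plate sits behind it at the home end, and the grip is at (304,220). Next I'll measure more precisely with masks across both views.

```bash
cat >> h.py <<'E'
def blobs(m,box,amin=15):
    u0,v0,u1,v1=box
    k,l,st,ce=cv2.connectedComponentsWithStats(m[v0:v1,u0:u1].astype(np.uint8))
    return [(st[i].tolist(),ce[i]+[u0,v0]) for i in range(1,k) if st[i,4]>=amin]
def up(c,box,f=4):
    return None
def tri(c1,p1,c2,p2):
    o1,d1=ray(c1,*p1);o2,d2=ray(c2,*p2)
    A=np.stack([d1,-d2],1);x=np.linalg.lstsq(A,o2-o1,rcond=None)[0]
    a=o1+d1*x[0];b=o2+d2*x[1];return (a+b)/2,np.linalg.norm(a-b)
E
python3 - <<'E'
from h import *
t=cap('top');s=cap('scene')
def hsv(c): 
    h=cv2.cvtColor(c['image'],cv2.COLOR_RGB2HSV).astype(int);return h[...,0],h[...,1],h[...,2]
for n,c,cb,sb in(('top',t,(150,195,190,225),(293,178,318,202)),('scene',s,(355,272,390,305),(240,200,272,222))):
    H,S,V=hsv(c)
    u,v=[int(q) for q in((168,209) if n=='top' else (371,287))]
    print(n,'cap px',c['image'][v,u],H[v,u],S[v,u],V[v,u])
    im=c['image'].astype(int)
    m=(im[...,0]<125)&(im[...,0]>55)
    for b in blobs(m,cb): print(' cap',b,onz(c,*b[1],.03).round(4))
    m=(S<50)&(V>165)
    for b in blobs(m,sb): print(' spigot',b,onz(c,*b[1],.035).round(4))
H,S,V=hsv(t)
# base edges: plywood vs bench by saturation
m=((S<150)&(V>150)).astype(np.uint8); mm=np.zeros_like(m); mm[138:265,268:345]=m[138:265,268:345]
mm=cv2.morphologyEx(mm,cv2.MORPH_CLOSE,np.ones((9,9)))
cs=max(cv2.findContours(mm,0,1)[0],key=cv2.contourArea)
w=np.array([onz(t,*p[0],.012)[:2] for p in cs],np.float32)*1000
rc=cv2.minAreaRect(w);print('base',rc); bp=cv2.boxPoints(rc);print(bp)
# red grip top: bright red
for n,c,b in(('top',t,(298,212,312,228)),('scene',s,(270,182,288,202))):
    H,S,V=hsv(c);m=((H<8)|(H>172))&(S>150)&(V>(170 if n=='top' else 60))
    for q in blobs(m,b,5): print(n,'grip',q,onz(c,*q[1],.077).round(4))
# brass bushing
for n,c,b in(('top',t,(298,153,316,168)),('scene',s,(222,205,240,220))):
    H,S,V=hsv(c);m=(S>70)
    for q in blobs(m,b,5): print(n,'brass',q,onz(c,*q[1],.074).round(4))
E
```

```text
top cap px [121  72  45] 11 160 121
 cap ([12, 6, 18, 18, 136], array([171.72794118, 207.83088235])) [0.5852 0.307  0.03  ]
 spigot ([7, 6, 12, 13, 122], array([305.3442623 , 189.82786885])) [ 0.6324 -0.0715  0.035 ]
scene cap px [118  76  50] 11 147 118
 cap ([2, 8, 24, 22, 363], array([368.58402204, 291.5922865 ])) [0.5999 0.3222 0.03  ]
 spigot ([0, 1, 8, 6, 24], array([243., 203.])) [ 0.6343 -0.1187  0.035 ]
 spigot ([8, 8, 12, 9, 84], array([253.20238095, 211.69047619])) [ 0.6352 -0.0703  0.035 ]
 spigot ([0, 13, 8, 9, 48], array([242.79166667, 218.20833333])) [ 0.6738 -0.0689  0.035 ]
base ((604.0374145507812, -76.77774810791016), (218.0913848876953, 363.18475341796875), 88.11317443847656)
[[ 418.95312  -179.78532 ]
 [ 781.941    -191.74332 ]
 [ 789.1217     26.229828]
 [ 426.13385    38.18782 ]]
top grip ([4, 5, 7, 8, 47], array([304.91489362, 220.42553191])) [ 0.5429 -0.066   0.077 ]
scene grip ([5, 5, 7, 13, 67], array([277.92537313, 192.71641791])) [ 0.5594 -0.0493  0.077 ]
top brass ([6, 4, 8, 9, 56], array([307.58928571, 160.875     ])) [ 0.7078 -0.0761  0.074 ]
scene brass ([16, 3, 2, 3, 5], array([238.6, 208.8])) [ 0.6825 -0.0728  0.074 ]
scene brass ([4, 4, 9, 7, 48], array([229.75      , 211.52083333])) [ 0.7071 -0.08    0.074 ]
```

```bash
python3 - <<'E'
from h import *
t=cap('top');s=cap('scene')
K=np.ones((3,3),np.uint8)
P={}
for n,c,b in(('top',t,(150,195,190,225)),('scene',s,(355,272,390,305))):
    im=c['image'].astype(int);m=(np.abs(im-[121,74,47]).max(2)<22)
    for q in blobs(m,b): print(n,'cap',q,onz(c,*q[1],.03).round(4))
corn=[(75,30),(335,43),(312,570),(45,555)]
w=np.array([onz(t,265+x/4.8,138+y/4.8,.012) for x,y in corn])*1000;print(w.round(1),'centre',w.mean(0).round(1))
d=w[0]+w[1]-w[2]-w[3];print('yaw long',np.degrees(np.arctan2(d[1],d[0])),np.linalg.norm(d)/2)
d=w[0]+w[3]-w[1]-w[2];print('yaw short',np.degrees(np.arctan2(-d[0],d[1])),np.linalg.norm(d)/2)
print('spigot',tri(t,(305.34,189.83),s,(253.2,211.7)),'brass',tri(t,(307.6,160.9),s,(229.75,211.5)))
E
```

```text
top cap ([10, 6, 20, 17, 221], array([168.18552036, 208.94570136])) [0.5822 0.3169 0.03  ]
scene cap ([2, 8, 25, 23, 295], array([370.52542373, 288.91525424])) [0.5903 0.3204 0.03  ]
[[ 769.4   -3.3   12. ]
 [ 760.2 -160.8   12. ]
 [ 442.1 -140.8   12. ]
 [ 452.8   18.1   12. ]] centre [606.1 -71.7  12. ]
yaw long -3.732388486856646 318.01718986891524
yaw short -3.5940256033478097 158.5655505364423
spigot (array([ 0.63313194, -0.07207926,  0.03226549]), np.float64(0.0011442320213975114)) brass (array([ 0.70797433, -0.07663811,  0.07681802]), np.float64(0.0022211463691712828))
```

Emit:
drive_tool --steps '[{"dp":[0.04,-0.03,0],"yaw":-9,"fingers":1},{"dp":[0.085,-0.065,0],"yaw":-19,"fingers":1},{"dp":[0.13,-0.1,0],"yaw":-29,"fingers":1},{"dp":[0.175,-0.135,0],"yaw":-39,"fingers":1},{"dp":[0.22,-0.17,0],"yaw":-49,"fingers":1},{"dp":[0.265,-0.205,0],"yaw":-59,"fingers":1},{"dp":[0.31,-0.24,0],"yaw":-69,"fingers":1},{"dp":[0.355,-0.275,0],"yaw":-79,"fingers":1},{"dp":[0.4,-0.31,0],"yaw":-89,"fingers":1},{"dp":[0.45,-0.345,0],"yaw":-99,"fingers":1},{"dp":[0.475,-0.395,0],"yaw":-109,"fingers":1},{"dp":[0.5,-0.445,0],"yaw":-119,"fingers":1}]'

```text
time_s: 1.9
tool_pos: [0.5172, 0.0071, 0.2313]
orientation: [[-0.701, 0.713, 0.0], [0.713, 0.701, -0.0], [-0.0, 0.0, -1.0]]
wrist_force: [0.0, -0.1, -0.5]
finger_gap: 0.0854
grip_force: 0.0
```

```bash
cat >> h.py <<'E'
def go(x,y,z,psi=None):
    s=r.sense();O=np.array(s['orientation']);p=np.array(s['tool_pos'])
    a=np.degrees(np.arctan2(O[1,0],O[0,0]))
    print('t',round(s['time_s'],2),'p',p.round(4),'psi',round(a,2),'q6',np.round(s['qpos'],1),'gap',round(s['finger_gap'],4),'F',np.round(s['wrist_force'],1))
    print('dp',(O.T@(np.array([x,y,z])-p)).round(4),'yaw',None if psi is None else round((a-psi+180)%360-180,2))
E
python3 -c "
from h import *
go(.581,.316,.15,176.3)"
```

```text
t 1.9 p [0.5172 0.0071 0.2313] psi 134.5 q6 [-6.2 14.8 -4.9 70.3 -0.  39.3] gap 0.0854 F [ 0.  -0.1 -0.5]
dp [0.1756 0.262  0.0813] yaw -41.8
```

Emit:
drive_tool --steps '[{"dp":[0.03,0.045,0.01],"yaw":-10,"fingers":1},{"dp":[0.06,0.09,0.02],"yaw":-20,"fingers":1},{"dp":[0.09,0.135,0.03],"yaw":-30,"fingers":1},{"dp":[0.12,0.18,0.05],"yaw":-38,"fingers":1},{"dp":[0.15,0.225,0.07],"yaw":-42,"fingers":1},{"dp":[0.1755,0.262,0.08],"yaw":-42,"fingers":1},{"dp":[0.1755,0.262,0.08],"yaw":-42,"fingers":1}]'

```text
time_s: 2.78
tool_pos: [0.5814, 0.3166, 0.1493]
orientation: [[-0.998, 0.063, -0.002], [0.063, 0.998, -0.0], [0.002, -0.0, -1.0]]
wrist_force: [-0.5, -0.8, 0.3]
finger_gap: 0.0855
grip_force: 0.0
```

```bash
python3 - <<'E'
from h import *
go(.581,.316,.008,176.3)
t=cap('top');s=cap('scene')
a=cv2.resize(s['image'][215:325,310:440],(709,600),interpolation=cv2.INTER_CUBIC)
cv2.imwrite('pics/pre.png',a[:,:,::-1])
E
```

```text
t 2.77 p [0.5814 0.3166 0.1493] psi 176.41 q6 [23.1 33.8 11.9 68.2  0.  26.7] gap 0.0855 F [-0.5 -0.8  0.3]
dp [ 1.000e-04 -6.000e-04  1.413e-01] yaw 0.11
```

View pics/pre.png

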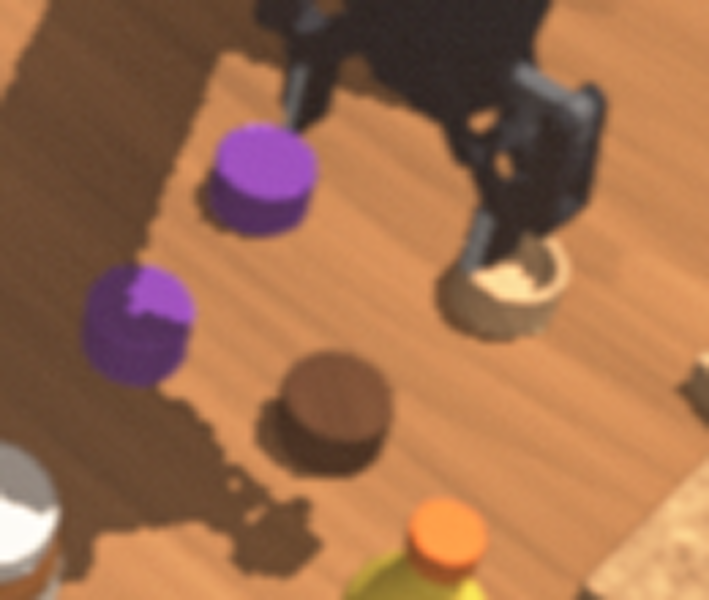

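The crop shows the walnut cap at (336,410), unobstructed, with the gripper above it (fingers at 300,90 and 480,240). The purple caps at (265,180) and (138,320) are clear of the fingers' way down.

```bash
python3 - <<'E'
from h import *
s=cap('scene');print(onz(s,371.6,287.4,.03)); t=cap('top'); print(onz(t,168.8,209.5,.03))
E
```

```text
[0.58490614 0.31935655 0.03      ]
[0.58058243 0.31516915 0.03      ]
```

Emit:
drive_tool --steps '[{"dp":[-0.0015,0.0005,0.03],"yaw":0,"fingers":1},{"dp":[-0.0015,0.0005,0.06],"yaw":0,"fingers":1},{"dp":[-0.0015,0.0005,0.09],"yaw":0,"fingers":1},{"dp":[-0.0015,0.0005,0.115],"yaw":0,"fingers":1},{"dp":[-0.0015,0.0005,0.135],"yaw":0,"fingers":1},{"dp":[-0.0015,0.0005,0.141],"yaw":0,"fingers":1},{"dp":[-0.0015,0.0005,0.141],"yaw":0,"fingers":0.7},{"dp":[-0.0015,0.0005,0.141],"yaw":0,"fingers":0.55},{"dp":[-0.0015,0.0005,0.141],"yaw":0,"fingers":0.4},{"dp":[-0.0015,0.0005,0.141],"yaw":0,"fingers":0.4},{"dp":[-0.0015,0.0005,0.141],"yaw":0,"fingers":0.4},{"dp":[-0.0015,0.0005,0.141],"yaw":0,"fingers":0.4}]' --grip_force 40

```text
time_s: 4.47
tool_pos: [0.5851, 0.3146, 0.0122]
orientation: [[-0.998, 0.067, 0.003], [0.067, 0.998, 0.001], [-0.003, 0.001, -1.0]]
wrist_force: [-1.5, -1.6, 6.6]
finger_gap: 0.047
grip_force: 41.8
```

```bash
python3 - <<'E'
from h import *
t=cap('top');s=cap('scene')
a=cv2.resize(s['image'][235:325,320:440],(800,600),interpolation=cv2.INTER_CUBIC)
cv2.imwrite('pics/grasp.png',a[:,:,::-1])
print(r.sense())
E
```

```text
{'time_s': 4.575, 'qpos': array([ 2.28091116e+01,  3.93170619e+01,  4.81508606e-01,  5.09821011e+01,
       -3.50911668e-02,  2.66416361e+01]), 'qvel': array([-0.08840128,  0.05354475, -0.02924862, -0.06531536, -0.06634791,
       -0.03481487]), 'joint_torque': array([ 3.97750838e-01, -5.33516479e+01,  2.24537051e+01, -4.59371237e-01,
        1.86912641e-01, -6.41046208e-03]), 'tool_pos': array([0.58516325, 0.31455293, 0.01220138]), 'orientation': array([[-9.97758676e-01,  6.68398795e-02,  3.17108273e-03],
       [ 6.68423179e-02,  9.97763327e-01,  6.69181470e-04],
       [-3.11926204e-03,  8.79644137e-04, -9.99994748e-01]]), 'wrist_force': array([-0.68887796, -0.89824448,  6.8518415 ]), 'torque': array([-0.19917793,  0.17403053,  0.02617797]), 'grip_force': 41.76817829255015, 'finger_gap': 0.04709266269383782}
```

View pics/grasp.png

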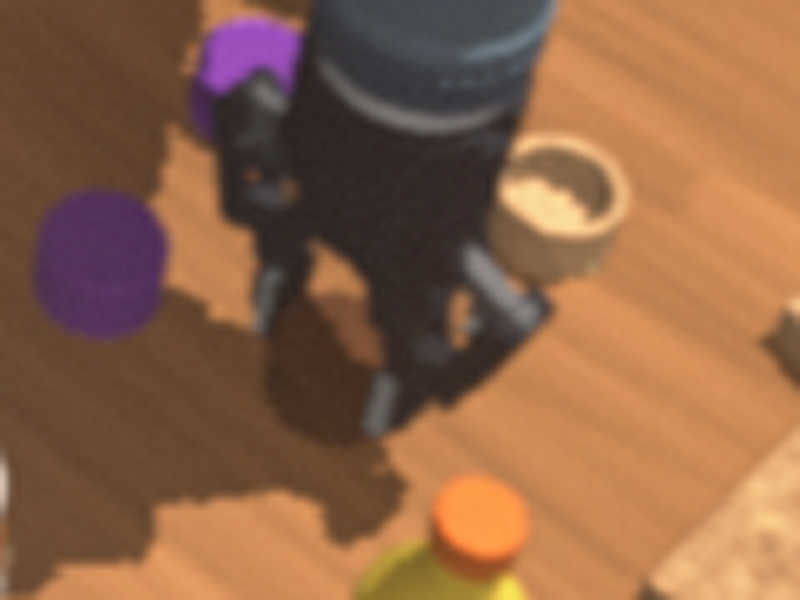

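The cap at (320,370) sits between the pads (270,300 and 380,400), and the maple and purple caps haven't moved. I'll lift it.

Emit:
drive_tool --steps '[{"dp":[0,0,-0.01],"yaw":0,"fingers":0.4},{"dp":[0,0,-0.03],"yaw":0,"fingers":0.4},{"dp":[0,0,-0.055],"yaw":0,"fingers":0.4},{"dp":[0,0,-0.085],"yaw":0,"fingers":0.4},{"dp":[0,0,-0.115],"yaw":0,"fingers":0.4},{"dp":[0,0,-0.135],"yaw":0,"fingers":0.4},{"dp":[0,0,-0.14],"yaw":0,"fingers":0.4}]' --grip_force 40

```text
time_s: 5.45
tool_pos: [0.5847, 0.3147, 0.1523]
orientation: [[-0.998, 0.067, 0.003], [0.067, 0.998, 0.001], [-0.003, 0.001, -1.0]]
wrist_force: [0.5, 0.7, -1.2]
finger_gap: 0.0474
grip_force: 41.3
```

```bash
python3 - <<'E'
from h import *
go(.6335,-.0718,.15,176.3)
E
```

```text
t 5.45 p [0.5847 0.3147 0.1523] psi 176.18 q6 [22.8 33.7 12.2 68.3  0.  26.6] gap 0.0474 F [ 0.5  0.7 -1.2]
dp [-0.0745 -0.3824  0.002 ] yaw -0.12
```

Emit:
drive_tool --steps '[{"dp":[-0.005,-0.025,0],"yaw":0,"fingers":0.4},{"dp":[-0.013,-0.067,0],"yaw":0,"fingers":0.4},{"dp":[-0.022,-0.113,0],"yaw":0,"fingers":0.4},{"dp":[-0.031,-0.159,0],"yaw":0,"fingers":0.4},{"dp":[-0.04,-0.205,0],"yaw":0,"fingers":0.4},{"dp":[-0.049,-0.251,0],"yaw":0,"fingers":0.4},{"dp":[-0.058,-0.297,0],"yaw":0,"fingers":0.4},{"dp":[-0.067,-0.343,0],"yaw":0,"fingers":0.4},{"dp":[-0.072,-0.37,0],"yaw":0,"fingers":0.4},{"dp":[-0.0745,-0.3825,0],"yaw":0,"fingers":0.4},{"dp":[-0.0745,-0.3825,0],"yaw":0,"fingers":0.4},{"dp":[-0.0745,-0.3825,0],"yaw":0,"fingers":0.4}]'

```text
time_s: 6.95
tool_pos: [0.6323, -0.0711, 0.1501]
orientation: [[-0.998, 0.065, -0.001], [0.065, 0.998, 0.001], [0.001, 0.001, -1.0]]
wrist_force: [-0.3, 1.1, -0.3]
finger_gap: 0.0476
grip_force: 41.3
```

```bash
python3 - <<'E'
from h import *
go(.6335,-.0718,.08,176.3)
t=cap('top');s=cap('scene')
p=np.array(r.sense()['tool_pos'])
print('tcp px scene',proj(s,p),'expected cap rim centre',proj(s,p-[0,0,.0122]),'top centre',proj(s,p+[0,0,.018]))
a=cv2.resize(s['image'][135:255,180:340],(800,600),interpolation=cv2.INTER_CUBIC)
cv2.imwrite('pics/over.png',a[:,:,::-1])
E
```

```text
t 6.95 p [ 0.6323 -0.0711  0.1501] psi 176.25 q6 [-12.1  30.6   6.6  66.1   0.   -8.4] gap 0.0476 F [-0.3  1.1 -0.3]
dp [-0.0013 -0.0007  0.0701] yaw -0.05
tcp px scene (np.float64(252.1296798487567), np.float64(179.80087396617796)) expected cap rim centre (np.float64(252.31622687358959), np.float64(183.33222384021076)) top centre (np.float64(251.84906556493343), np.float64(174.48882346996265))
```

View pics/over.png

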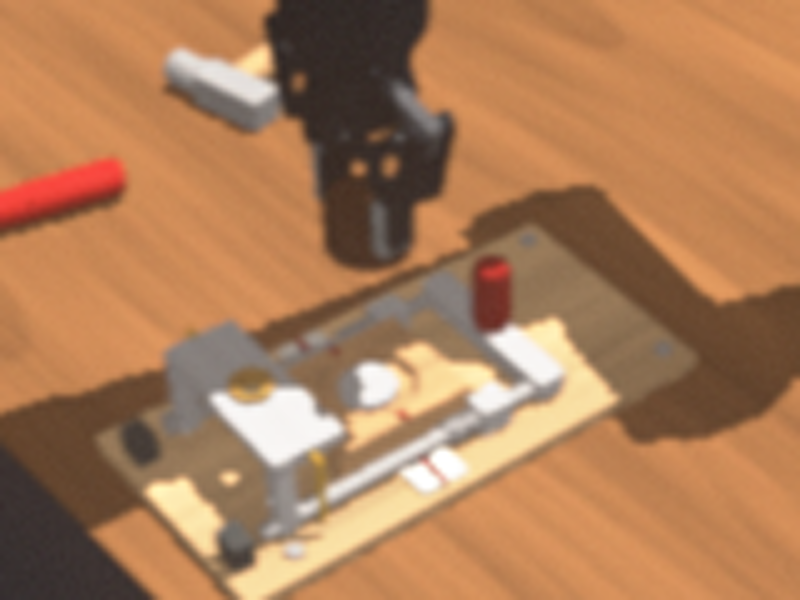

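The cap hangs above the pocket, left edge at about (325,220) and bottom of the rim at (370,268). The spigot is at (370,385) and the slide is home. I'll measure the cap's offset in this same camera so that calibration bias cancels.

```bash
python3 - <<'E'
from h import *
from scipy.optimize import least_squares
s=cap('scene');g=s['image'].astype(float).sum(2)
p=np.array(r.sense()['tool_pos'])
for v in range(174,192): print(v,g[v,240:266].astype(int))
def edges(ct):
    a=np.linspace(0,2*np.pi,181)
    q=np.array([proj(s,[ct[0]+.025*np.cos(x),ct[1]+.025*np.sin(x),ct[2]]) for x in a]);return q[:,0].min(),q[:,0].max(),q[:,1].max()
print('pred edges rim (L,R,bottom)',edges(p-[0,0,.0122]))
print('pred d/dx -4mm',edges(p-[.004,0,.0122]),'dy+4',edges(p-[0,-.004,.0122]))
E
```

```text
174 [414 411 385 309 207 163 161 171 168 159 163 165 165 197 191 168 150 152
 144 140 147 148 148 167 189 219]
175 [402 415 407 341 234 169 160 165 167 167 165 157 170 189 230 217 179 157
 149 143 145 149 174 241 301 335]
176 [394 408 405 353 258 183 162 166 167 166 166 160 165 184 246 271 237 176
 152 148 147 161 229 346 417 433]
177 [404 401 397 367 283 191 162 166 160 160 160 166 156 178 256 301 268 190
 155 149 152 169 253 375 443 454]
178 [421 410 402 364 274 192 168 170 164 167 158 167 163 183 252 305 273 208
 152 149 145 171 261 375 444 449]
179 [426 418 410 373 288 192 165 167 168 167 155 161 165 183 254 301 275 204
 159 145 149 174 263 381 437 450]
180 [425 429 426 404 314 197 167 166 172 174 168 173 159 183 248 302 276 210
 166 150 151 175 265 375 438 451]
181 [410 422 430 415 334 214 154 166 168 169 172 162 166 178 236 286 272 209
 164 156 157 179 253 366 429 443]
182 [407 418 423 413 342 210 163 165 172 169 172 167 167 181 229 286 273 210
 153 149 155 180 252 361 421 435]
183 [405 406 417 407 333 212 167 168 168 173 170 174 172 177 227 285 273 220
 164 155 173 208 280 365
[... 533 characters left out ...]
08 332 362 365 332 288 278 278]
189 [411 417 423 425 420 422 412 406 397 387 370 346 335 335 337 353 374 381
 354 316 278 265 255 245 258 283]
190 [417 410 414 420 421 423 423 415 408 410 415 409 413 424 424 411 388 342
 289 250 226 235 250 289 333 349]
191 [423 417 411 414 425 423 427 423 414 411 412 410 405 400 395 354 291 259
 237 240 266 291 330 363 375 383]
pred edges rim (L,R,bottom) (np.float64(242.93328475066568), np.float64(261.5715641502886), np.float64(189.33362613746954))
pred d/dx -4mm (np.float64(244.11076157804223), np.float64(262.7116195455718), np.float64(188.68649032455508)) dy+4 (np.float64(243.85360246737605), np.float64(262.52713317207446), np.float64(190.0724212855478))
```

Measured in the scene camera, the cap sits about 4.7 mm towards the robot from the TCP, so it needs about +7.6 mm in x and +0.8 mm in y to line up with the spigot. I'll lower it to just above the pocket and measure again.

Emit:
drive_tool --steps '[{"dp":[-0.003,0.001,0.01],"yaw":0,"fingers":0.4},{"dp":[-0.0075,0.0015,0.03],"yaw":0,"fingers":0.4},{"dp":[-0.0075,0.0015,0.055],"yaw":0,"fingers":0.4},{"dp":[-0.0075,0.0015,0.075],"yaw":0,"fingers":0.4},{"dp":[-0.0075,0.0015,0.088],"yaw":0,"fingers":0.4},{"dp":[-0.0075,0.0015,0.088],"yaw":0,"fingers":0.4},{"dp":[-0.0075,0.0015,0.088],"yaw":0,"fingers":0.4}]'

```text
time_s: 7.98
tool_pos: [0.6408, -0.0715, 0.063]
orientation: [[-0.998, 0.067, 0.001], [0.067, 0.998, -0.0], [-0.001, -0.0, -1.0]]
wrist_force: [-0.1, -0.2, -0.9]
finger_gap: 0.047
grip_force: 41.3
```

```bash
python3 - <<'E'
from h import *
go(.6335,-.0718,.04,176.3)
s=cap('scene');t=cap('top');g=s['image'].astype(float).sum(2)
p=np.array(r.sense()['tool_pos'])
for v in range(198,219): print(v,g[v,238:272].astype(int))
def edges(ct):
    a=np.linspace(0,2*np.pi,181)
    q=np.array([proj(s,[ct[0]+.025*np.cos(x),ct[1]+.025*np.sin(x),ct[2]]) for x in a]);return q[:,0].min(),q[:,0].max(),q[:,1].max()
print('want edges',edges(np.array([.6352,-.0703,p[2]-.0122])))
a=cv2.resize(s['image'][165:245,200:306],(795,600),interpolation=cv2.INTER_CUBIC)
cv2.imwrite('pics/low.png',a[:,:,::-1])
E
```

```text
t 7.97 p [ 0.6408 -0.0715  0.063 ] psi 176.18 q6 [-12.   34.7   0.3  55.5  -0.   -8.2] gap 0.047 F [-0.1 -0.2 -0.9]
dp [ 0.0073 -0.0008  0.023 ] yaw -0.12
198 [439 410 351 300 255 200 168 168 172 180 168 175 177 175 161 161 163 163
 167 171 162 156 157 154 156 162 157 167 217 304 358 371 364 369]
199 [365 304 267 252 237 204 175 176 185 180 171 176 181 176 173 162 163 161
 169 157 162 158 153 161 164 168 156 178 247 315 336 346 354 356]
200 [265 241 244 262 267 236 190 172 176 174 168 172 175 175 180 181 160 165
 163 162 159 156 158 162 165 163 171 195 275 326 337 345 351 360]
201 [235 244 280 325 339 284 207 176 178 176 177 168 178 175 194 189 175 167
 162 157 163 160 160 163 164 186 213 251 309 338 350 351 346 358]
202 [261 275 328 406 423 341 226 174 172 177 173 173 182 179 199 230 234 195
 166 159 165 166 161 181 212 246 289 322 337 346 353 354 352 352]
203 [350 317 310 378 412 343 219 176 176 179 178 178 179 179 219 269 299 254
 183 159 160 164 174 225 281 320 344 358 356 359 360 355 360 356]
204 [425 377 309 321 357 303 209 177 177 177 176 177 170 178 208 273 307 264
 189 160 1
[... 1465 characters left out ...]
634 617 573 497 417]
215 [741 738 738 731 689 570 439 350 321 331 350 359 372 385 389 385 390 391
 384 377 434 537 598 612 620 630 634 633 610 568 510 441 397 370]
216 [738 736 735 735 732 704 603 444 347 328 341 350 369 379 381 383 389 376
 367 415 509 559 576 608 630 628 605 565 499 429 392 374 364 365]
217 [738 738 737 736 738 733 706 605 441 345 321 326 332 340 342 344 343 343
 393 501 553 519 483 542 588 559 494 427 387 373 366 369 381 404]
218 [736 737 738 738 738 738 735 706 605 441 338 320 324 322 319 325 325 345
 452 564 604 531 420 424 454 416 377 361 364 365 379 411 470 508]
want edges (np.float64(244.10934674022758), np.float64(261.79987158187373), np.float64(213.65874200863945))
```

View pics/low.png

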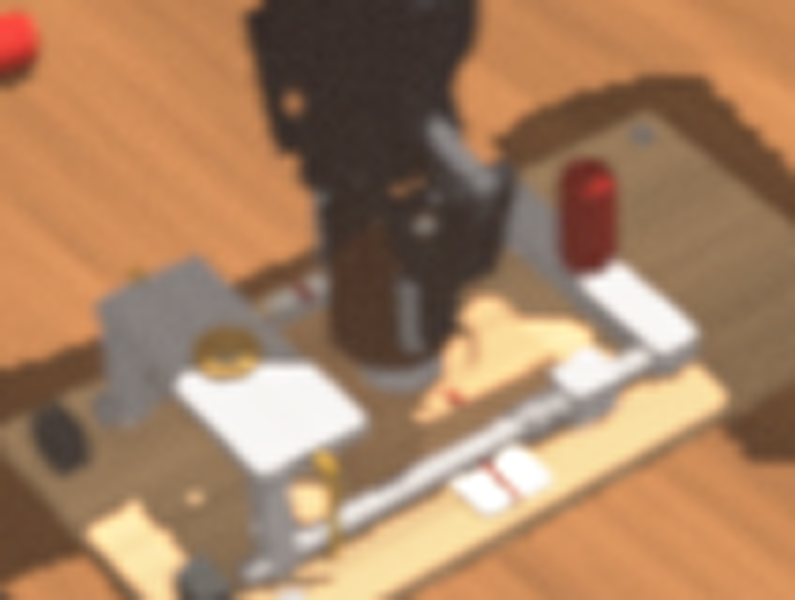

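The slide is home, the cap (390,300) is above the spigot (390,375), about 1.4 mm too far back and 1 mm too far right. I'll correct that and lower gently.

Emit:
drive_tool --steps '[{"dp":[0.0015,0.001,0],"yaw":0,"fingers":0.4},{"dp":[0.0015,0.001,0.005],"yaw":0,"fingers":0.4},{"dp":[0.0015,0.001,0.01],"yaw":0,"fingers":0.4},{"dp":[0.0015,0.001,0.014],"yaw":0,"fingers":0.4},{"dp":[0.0015,0.001,0.017],"yaw":0,"fingers":0.4},{"dp":[0.0015,0.001,0.019],"yaw":0,"fingers":0.4},{"dp":[0.0015,0.001,0.019],"yaw":0,"fingers":0.4}]'

```text
time_s: 8.95
tool_pos: [0.6383, -0.0715, 0.0429]
orientation: [[-0.998, 0.067, -0.001], [0.067, 0.998, -0.002], [0.001, -0.002, -1.0]]
wrist_force: [-1.2, -4.7, -0.4]
finger_gap: 0.047
grip_force: 41.7
```

Emit:
drive_tool --steps '[{"dp":[-0.0005,-0.001,0],"yaw":0,"fingers":0.4},{"dp":[-0.0005,-0.001,0.0015],"yaw":0,"fingers":0.4},{"dp":[-0.0005,-0.001,0.003],"yaw":0,"fingers":0.4},{"dp":[-0.0005,-0.001,0.003],"yaw":0,"fingers":0.4}]'

```text
time_s: 9.45
tool_pos: [0.6385, -0.0718, 0.0403]
orientation: [[-0.998, 0.067, -0.001], [0.067, 0.998, -0.001], [0.001, -0.001, -1.0]]
wrist_force: [-3.7, -3.7, 2.5]
finger_gap: 0.0472
grip_force: 42.0
```

Emit:
drive_tool --steps '[{"dp":[0.0005,-0.0005,0.001],"yaw":0,"fingers":0.4},{"dp":[0.0005,-0.0005,0.0015],"yaw":0,"fingers":0.4},{"dp":[0.0005,-0.0005,0.0015],"yaw":0,"fingers":0.4}]'

```text
time_s: 9.82
tool_pos: [0.6385, -0.0718, 0.0402]
orientation: [[-0.998, 0.067, 0.0], [0.067, 0.998, -0.0], [-0.0, -0.0, -1.0]]
wrist_force: [-5.5, -2.7, 9.3]
finger_gap: 0.0474
grip_force: 42.7
```

```bash
python3 - <<'E'
from h import *
go(.6335,-.0718,.04,176.3)
s=cap('scene')
a=cv2.resize(s['image'][165:245,200:306],(795,600),interpolation=cv2.INTER_CUBIC)
cv2.imwrite('pics/seat.png',a[:,:,::-1])
E
```

```text
t 9.82 p [ 0.6385 -0.0718  0.0402] psi 176.17 q6 [-12.1  35.7  -1.7  52.6  -0.   -8.2] gap 0.0474 F [-5.5 -2.7  9.3]
dp [ 0.005  -0.0003  0.0002] yaw -0.13
```

View pics/seat.png

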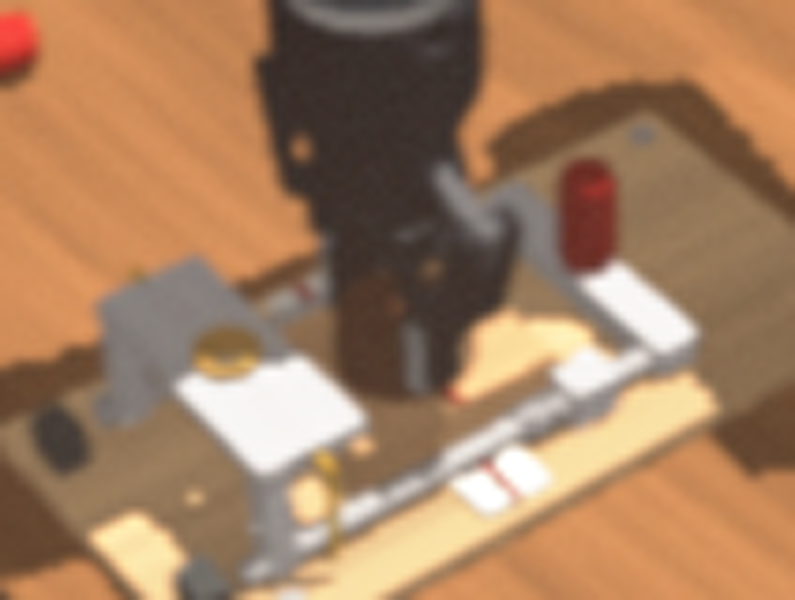

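The cap sits in the pocket at (390,340), the spigot is no longer visible, and the slide is home. The height matches a seated cap (rim 28.0 mm) with a firm 9 N stop. I'll release it and rise.

Emit:
drive_tool --steps '[{"dp":[0,0,-0.001],"yaw":0,"fingers":0.6},{"dp":[0,0,-0.001],"yaw":0,"fingers":0.8},{"dp":[0,0,-0.001],"yaw":0,"fingers":1},{"dp":[0,0,-0.001],"yaw":0,"fingers":1},{"dp":[0,0,-0.001],"yaw":0,"fingers":1},{"dp":[0,0,-0.01],"yaw":0,"fingers":1},{"dp":[0,0,-0.03],"yaw":0,"fingers":1},{"dp":[0,0,-0.06],"yaw":0,"fingers":1},{"dp":[0,0,-0.09],"yaw":0,"fingers":1},{"dp":[0,0,-0.11],"yaw":0,"fingers":1}]'

```text
time_s: 11.12
tool_pos: [0.6395, -0.072, 0.1514]
orientation: [[-0.998, 0.067, 0.003], [0.067, 0.998, -0.001], [-0.003, -0.0, -1.0]]
wrist_force: [1.0, -0.8, 0.6]
finger_gap: 0.0852
grip_force: 0.0
```

```bash
python3 - <<'E'
from h import *
go(.543,-.066,.15,176.3)
s=cap('scene');t=cap('top')
for n,c,b in(('scene',s,(235,195,275,225)),('top',t,(290,175,322,205))):
    im=c['image'].astype(int);m=(np.abs(im-[121,74,47]).max(2)<25)
    for q in blobs(m,b): print(n,'cap',q,onz(c,*q[1],.058).round(4))
a=cv2.resize(s['image'][165:245,200:306],(795,600),interpolation=cv2.INTER_CUBIC)
cv2.imwrite('pics/rel.png',a[:,:,::-1])
E
```

```text
t 11.12 p [ 0.6395 -0.072   0.1514] psi 176.17 q6 [-12.1  31.2   7.9  66.5   0.   -8.2] gap 0.0852 F [ 1.  -0.8  0.6]
dp [ 0.0967 -0.0004  0.0011] yaw -0.13
scene cap ([0, 0, 18, 9, 62], array([241.93548387, 198.30645161])) [ 0.6388 -0.1158  0.058 ]
scene cap ([9, 6, 18, 16, 162], array([253.22839506, 207.5308642 ])) [ 0.639 -0.064  0.058]
```

View pics/rel.png

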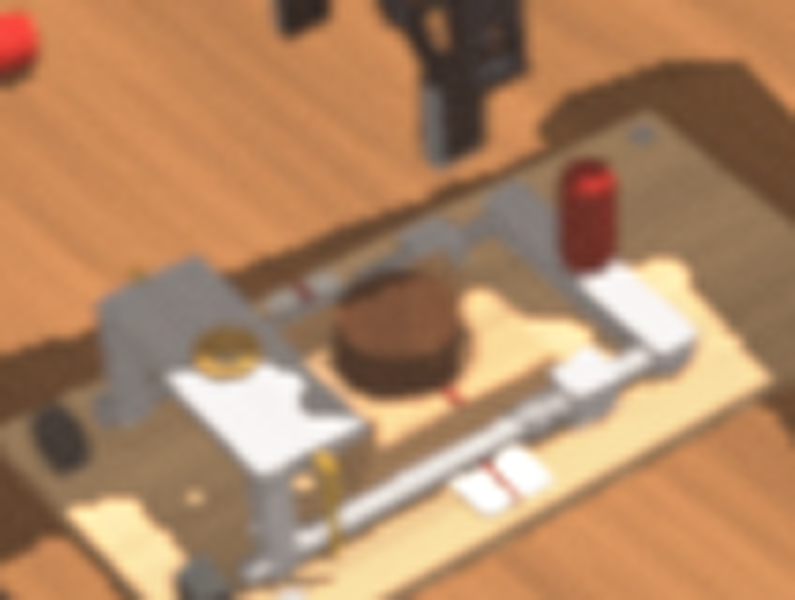

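The cap is seated level in the pocket at (398,330), between the red mark lines, with the slide still home. The grip is at (588,215). Next I grasp the grip with the pads closing along the jig's y.

Emit:
drive_tool --steps '[{"dp":[0.03,0,0],"yaw":0,"fingers":1},{"dp":[0.07,0,0],"yaw":0,"fingers":1},{"dp":[0.0965,0,0.005],"yaw":0,"fingers":1},{"dp":[0.0965,0,0.035],"yaw":0,"fingers":1},{"dp":[0.0965,0,0.065],"yaw":0,"fingers":1},{"dp":[0.0965,0,0.09],"yaw":0,"fingers":1},{"dp":[0.0965,0,0.105],"yaw":0,"fingers":1},{"dp":[0.0965,0,0.107],"yaw":0,"fingers":1}]'

```text
time_s: 12.22
tool_pos: [0.5412, -0.0651, 0.0406]
orientation: [[-0.998, 0.067, -0.003], [0.067, 0.998, 0.001], [0.003, 0.0, -1.0]]
wrist_force: [-0.5, 0.3, 0.9]
finger_gap: 0.0851
grip_force: 0.0
```

Emit:
drive_tool --steps '[{"dp":[0,0,0],"yaw":0,"fingers":0.6},{"dp":[0,0,0],"yaw":0,"fingers":0.4},{"dp":[0,0,0],"yaw":0,"fingers":0.2},{"dp":[0,0,0],"yaw":0,"fingers":0.1},{"dp":[0,0,0],"yaw":0,"fingers":0.1},{"dp":[0,0,0],"yaw":0,"fingers":0.1},{"dp":[0,0,0],"yaw":0,"fingers":0.1},{"dp":[0,0,0],"yaw":0,"fingers":0.1}]' --grip_force 90

```text
time_s: 13.22
tool_pos: [0.5429, -0.0675, 0.043]
orientation: [[-0.998, 0.068, 0.001], [0.068, 0.998, -0.005], [-0.001, -0.004, -1.0]]
wrist_force: [-2.0, -5.2, 4.8]
finger_gap: 0.0217
grip_force: 88.0
```

Emit:
drive_tool --steps '[{"dp":[0.004,-0.001,0],"yaw":0,"fingers":0.1},{"dp":[0.012,-0.0015,0],"yaw":0,"fingers":0.1},{"dp":[0.02,-0.0015,0],"yaw":0,"fingers":0.1},{"dp":[0.028,-0.0015,0],"yaw":0,"fingers":0.1},{"dp":[0.036,-0.0015,0],"yaw":0,"fingers":0.1},{"dp":[0.044,-0.0015,0],"yaw":0,"fingers":0.1},{"dp":[0.052,-0.0015,0],"yaw":0,"fingers":0.1},{"dp":[0.06,-0.0015,0],"yaw":0,"fingers":0.1},{"dp":[0.067,-0.0015,0],"yaw":0,"fingers":0.1},{"dp":[0.07,-0.0015,0],"yaw":0,"fingers":0.1},{"dp":[0.07,-0.0015,0],"yaw":0,"fingers":0.1}]'

```text
time_s: 14.6
tool_pos: [0.4768, -0.0632, 0.043]
orientation: [[-0.998, 0.067, 0.008], [0.067, 0.998, -0.002], [-0.008, -0.001, -1.0]]
wrist_force: [9.2, -0.9, -4.6]
finger_gap: 0.0219
grip_force: 88.4
```

```bash
python3 - <<'E'
from h import *
go(.543,-.066,.043,176.3)
s=cap('scene');t=cap('top')
for n,c,b in(('top',t,(270,150,345,225)),('scene',s,(215,165,300,250))):
    h=cv2.cvtColor(c['image'],cv2.COLOR_RGB2HSV).astype(int);H,S,V=h[...,0],h[...,1],h[...,2]
    m=(S<40)&(V>120)
    for q in blobs(m,b,60): print(n,'plate',q,onz(c,*q[1],.074).round(4))
    m=(H>17)&(H<32)&(S>150)&(V>90)
    for q in blobs(m,b,2): print(n,'yellow',q,onz(c,*q[1],.074).round(4),onz(c,*q[1],.03).round(4))
    m=((H<7)|(H>172))&(S>110)&(V>60)
    for q in blobs(m,b,2): print(n,'red',q,onz(c,*q[1],.036).round(4),onz(c,*q[1],.012).round(4))
A=cv2.resize(t['image'][165:225,275:335],(400,400),interpolation=cv2.INTER_CUBIC);B=cv2.resize(s['image'][180:245,215:280],(400,400),interpolation=cv2.INTER_CUBIC)
cv2.imwrite('pics/pull.png',np.hstack([A,B])[:,:,::-1])
E
```

```text
t 14.6 p [ 0.4768 -0.0632  0.043 ] psi 176.17 q6 [-15.1  19.2 -29.2  41.2   0.  -11.3] gap 0.0219 F [ 9.2 -0.9 -4.6]
dp [-0.0663  0.0016  0.0006] yaw -0.13
top plate ([9, 26, 51, 49, 861], array([302.1300813 , 189.32404181])) [ 0.6288 -0.0598  0.074 ]
top yellow ([34, 32, 2, 5, 5], array([304.2, 184. ])) [ 0.6435 -0.0657  0.074 ] [ 0.6498 -0.0688  0.03  ]
top yellow ([38, 32, 2, 2, 2], array([308.5, 182.5])) [ 0.6475 -0.0777  0.074 ] [ 0.654  -0.0812  0.03  ]
top yellow ([13, 34, 2, 1, 2], array([283.5, 184. ])) [ 0.644  -0.0088  0.074 ] [ 0.6503 -0.0098  0.03  ]
top red ([58, 42, 3, 1, 3], array([329., 192.])) [ 0.6254 -0.1384  0.036 ] [ 0.6284 -0.1415  0.012 ]
scene plate ([18, 17, 67, 51, 705], array([257.94468085, 204.11489362])) [ 0.6308 -0.0524  0.074 ]
scene plate ([51, 39, 34, 27, 191], array([278.80104712, 216.65445026])) [0.6205 0.0231 0.074 ]
scene red ([77, 12, 5, 15, 53], array([293.58490566, 183.22641509])) [ 0.4616 -0.0862  0.036 ] [ 0.4412 -0.1069  0.012 ]
```

Emit:
drive_tool --steps '[{"dp":[0.003,0,0],"yaw":0,"fingers":0.1},{"dp":[0.006,0,0],"yaw":0,"fingers":0.1},{"dp":[0.0075,0,0],"yaw":0,"fingers":0.1},{"dp":[0.0075,0,0],"yaw":0,"fingers":0.1},{"dp":[0.0075,0,0],"yaw":0,"fingers":0.1}]'

```text
time_s: 15.32
tool_pos: [0.4697, -0.0627, 0.043]
orientation: [[-0.998, 0.067, 0.009], [0.067, 0.998, -0.002], [-0.009, -0.001, -1.0]]
wrist_force: [9.7, -2.0, -5.0]
finger_gap: 0.0219
grip_force: 88.7
```

```bash
python3 - <<'E'
from h import *
go(.543,-.066,.043,176.3)
T=[cap('top') for _ in range(6)];S=[cap('scene') for _ in range(6)]
t,s=T[0],S[0];t['image']=np.mean([c['image'] for c in T],0).round().astype(np.uint8);s['image']=np.mean([c['image'] for c in S],0).round().astype(np.uint8)
np.savez('avg.npz',t=t['image'],s=s['image'])
A=cv2.resize(t['image'][170:210,275:335],(600,400),interpolation=cv2.INTER_CUBIC)[:, :]
B=cv2.resize(s['image'][185:245,215:295],(534,400),interpolation=cv2.INTER_CUBIC)
A=cv2.resize(t['image'][172:208,277:335],(800,496),interpolation=cv2.INTER_CUBIC)[60:330]
B=cv2.resize(s['image'][195:243,222:290],(468,330),interpolation=cv2.INTER_CUBIC)
C=cv2.resize(s['image'][195:222,205:232],(330,330),interpolation=cv2.INTER_CUBIC)
cv2.imwrite('pics/pull2.png',np.vstack([A,np.hstack([B,C,np.zeros((330,2,3),np.uint8)])])[:,:,::-1])
for n,c,b in(('top',t,(298,178,314,198)),('scene',s,(240,195,266,216))):
    h=cv2.cvtColor(c['image'],cv2.COLOR_RGB2HSV).astype(int)
    for q in blobs(h[...,1]>70,b,8): print(n,'brass',q,onz(c,*q[1],.074).round(4))
E
```

```text
t 15.32 p [ 0.4697 -0.0627  0.043 ] psi 176.17 q6 [-15.3  18.5 -30.2  40.8   0.  -11.5] gap 0.0219 F [ 9.7 -2.  -5. ]
dp [-0.0733  0.0017  0.0007] yaw -0.13
top brass ([0, 0, 16, 2, 22], array([306.86363636, 178.27272727])) [ 0.6593 -0.0733  0.074 ]
top brass ([5, 5, 8, 9, 59], array([306.55932203, 187.08474576])) [ 0.6349 -0.0721  0.074 ]
top brass ([0, 18, 16, 2, 27], array([304.85185185, 196.59259259])) [ 0.6086 -0.067   0.074 ]
scene brass ([8, 3, 9, 6, 46], array([252.        , 200.39130435])) [ 0.6334 -0.0754  0.074 ]
scene brass ([22, 2, 4, 6, 17], array([263.88235294, 199.23529412])) [ 0.6053 -0.0571  0.074 ]
scene brass ([0, 11, 15, 10, 95], array([244.95789474, 211.54736842])) [ 0.6762 -0.0527  0.074 ]
```

View pics/pull2.png

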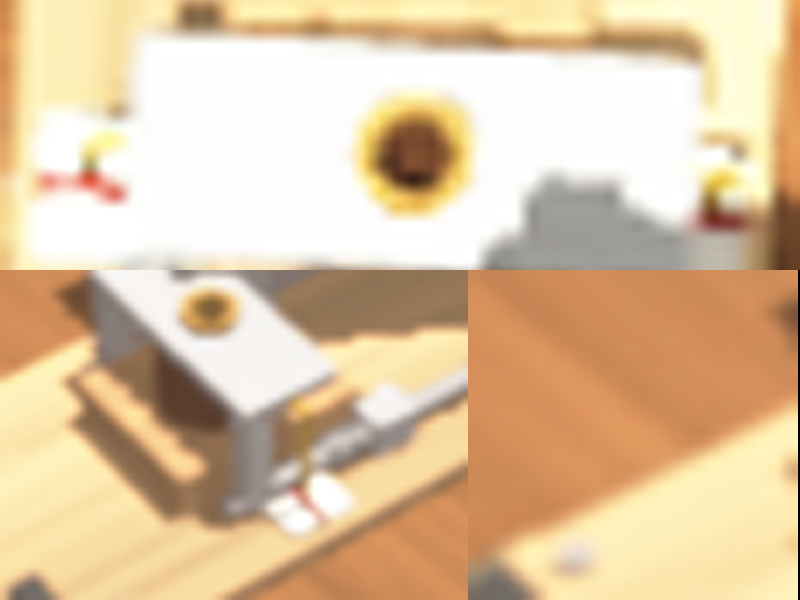

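Top panel: bushing centre at (412,155); the pointers hang just above the red marks (left 88,180; right 725,215). Bottom-left panel: the near pointer (307,440) ends close to its red mark (305,495). I'm slightly short, so I'll refine with subpixel mark positions.

```bash
python3 - <<'E'
from h import *
t=r.capture('top');s=r.capture('scene');d=np.load('avg.npz')
ti=d['t'].astype(float);si=d['s'].astype(float)
R=np.clip(np.minimum(ti[...,0]-ti[...,1],100)-40,0,None)*(np.abs(ti[...,1]-ti[...,2])<45)
ctr=[]
for b in((277,182,288,190),(325,184,333,194)):
    u0,v0,u1,v1=b;w=R[v0:v1,u0:u1];vv,uu=np.mgrid[v0:v1,u0:u1]
    u,v=(w*uu).sum()/w.sum(),(w*vv).sum()/w.sum();p=onz(t,u,v,.013)
    print('mark',u.round(2),v.round(2),p.round(4),'nest x at y=-.072:',round(p[0]+.066*(-.072-p[1]),4)); print(w.astype(int))
S=lambda im:cv2.cvtColor(im.astype(np.uint8),cv2.COLOR_RGB2HSV)[...,1].astype(float)
for n,c,im,b in(('top',t,ti,(301,180,313,195)),('scene',s,si,(246,196,259,206))):
    u0,v0,u1,v1=b;w=(S(im)[v0:v1,u0:u1]>60)*1.;k=w.copy();vv,uu=np.mgrid[v0:v1,u0:u1]
    u,v=(w*uu).sum()/w.sum(),(w*vv).sum()/w.sum();print(n,'bush',u.round(2),v.round(2),[onz(c,u,v,z).round(4) for z in(.074,.077)])
    q=(u,v) if n=='top' else q
    if n=='top':qt=(u,v)
print('tri',tri(t,qt,s,(u,v)))
# pointers: yellow tip, scene
Y=np.clip(np.minimum(ti[...,0],ti[...,1])-ti[...,2]-60,0,None);print(Y[176:192,277:290].astype(int));print(Y[178:196,324:334].astype(int))
E
```

```text
mark 282.1 189.0 [ 0.6382 -0.006   0.013 ] nest x at y=-.072: 0.6339
[[ 0  0  0  0  0  0  0  0  0  0  0]
 [ 0  0  0  0  0  0  0  0  0  0  0]
 [ 0  0  0  0  0  0  0  0  0  0  0]
 [ 0  0  0  0  0  0  0  0  0  0  0]
 [ 0  0  0  0  0  0  0  0  0  0  0]
 [ 0  0  0  0  0  0  0  0  0  0  0]
 [ 0  0  0  0  0  0  0  0  0  0  0]
 [ 0  0  0 48 18 30 60 37  0  0  0]]
mark 328.94 191.95 [ 0.6284 -0.1412  0.013 ] nest x at y=-.072: 0.633
[[ 0  0  0  0  0  0  0  0]
 [ 0  0  0  0  0  0  0  0]
 [ 0  0  0  0  0  0  0  0]
 [ 0  0  0  0  0  0  0  0]
 [ 0  0  0  0  0  0  0  0]
 [ 0  0  0  0  0  0  0  0]
 [ 0  0  0  0  0  0  0  0]
 [ 0  0  0  5  0  0  0  0]
 [ 0  0  6 27 28 24  7  0]
 [ 0  0  0  0  0  0  0  0]]
top bush 306.58 187.02 [array([ 0.6351, -0.0722,  0.074 ]), array([ 0.6347, -0.072 ,  0.077 ])]
scene bush 251.92 200.47 [array([ 0.6338, -0.0753,  0.074 ]), array([ 0.6358, -0.0726,  0.077 ])]
tri (array([ 0.63515688, -0.0724178 ,  0.07660966]), np.float64(0.00123640098328139))
[[ 0  3  0  0  0  0  0  1  4  1  0  0  4]
 [ 0  5  0  0  0  0  0  1  4  2  0  0  2]
 [ 0  3  0  0  0  0  0  1  4  0  0  0
[... 446 characters left out ...]
0  0  0  0  0  0  0]
 [ 2  0  0  0  0  0  0  0  0  0  0  0  0]
 [ 7  0  0  0  0  0  0  0  0  0  0  0  0]]
[[ 0  0  0  0  0  0  0  0  0  0]
 [ 0  0  0  0  0  0  0  0  0  0]
 [ 0  0  0  0  2  0  0  0  0  6]
 [ 0  0  0  0  5  0  0  0  0  5]
 [ 0  0  0  0  4  0  0  0  0  5]
 [ 0  0  0  0  2  0  0  0  0  5]
 [ 0  0  0  0  0  0  0  0  0  3]
 [ 0  0  0  0  0  0  0  0  0  0]
 [ 0  0  0  0  0  0  0  0  0  0]
 [ 0  0  0  0  0  0  0  0  0  2]
 [ 0  0  0  0  0  4  0  0  0  0]
 [ 0  0  0  0 45 64 22  0  0  0]
 [ 0  0  0  0 14  0  0  0  0  0]
 [ 0  0  0  0  0  0  0  0  0  0]
 [ 0  0  0  0  0  0  0  0  0  0]
 [ 0  0  0  0  0  0  0  0  0  0]
 [ 0  0  0  0  0  0  0  0  0  0]
 [ 0  0  0  0  0  0  0  0  0  0]]
```

The nest axis is at x ≈ 0.633 (both marks, spigot and triangulation agree) and the bushing at ≈ 0.635, so I pull about 1.8 mm more.

Emit:
drive_tool --steps '[{"dp":[0.001,0,0],"yaw":0,"fingers":0.1},{"dp":[0.002,0,0],"yaw":0,"fingers":0.1},{"dp":[0.002,0,0],"yaw":0,"fingers":0.1},{"dp":[0.002,0,0],"yaw":0,"fingers":0.1},{"dp":[0.002,0,0],"yaw":0,"fingers":0.1},{"dp":[0.002,0,0],"yaw":0,"fingers":0.1}]'

```text
time_s: 16.77
tool_pos: [0.468, -0.0626, 0.043]
orientation: [[-0.998, 0.067, 0.009], [0.067, 0.998, -0.002], [-0.009, -0.001, -1.0]]
wrist_force: [10.6, -2.2, -6.1]
finger_gap: 0.0214
grip_force: 88.6
```

```bash
python3 - <<'E'
from h import *
go(.543,-.066,.043,176.3)
T=[cap('top') for _ in range(4)];Sx=[cap('scene') for _ in range(4)]
t,s=T[0],Sx[0];ti=np.mean([c['image'] for c in T],0);si=np.mean([c['image'] for c in Sx],0)
S=lambda im:cv2.cvtColor(im.astype(np.uint8),cv2.COLOR_RGB2HSV)[...,1].astype(float)
P=[]
for n,c,im,b in(('top',t,ti,(301,180,313,195)),('scene',s,si,(246,196,259,206))):
    u0,v0,u1,v1=b;w=(S(im)[v0:v1,u0:u1]>60)*1.;vv,uu=np.mgrid[v0:v1,u0:u1]
    u,v=(w*uu).sum()/w.sum(),(w*vv).sum()/w.sum();P.append((u,v));print(n,u,v,onz(c,u,v,.0765))
print(tri(t,P[0],s,P[1]))
R=(ti[...,0]-ti[...,1]);print(R[186:195,278:288].astype(int));print(R[186:195,325:333].astype(int))
go(.543,-.066,.043)
E
```

```text
t 16.77 p [ 0.468  -0.0626  0.043 ] psi 176.17 q6 [-15.4  18.3 -30.5  40.7   0.1 -11.5] gap 0.0214 F [10.6 -2.2 -6.1]
dp [-0.0751  0.0017  0.0007] yaw -0.13
top 306.6 187.75 [ 0.63269571 -0.07200576  0.0765    ]
scene 252.5744680851064 200.29787234042553 [ 0.63363551 -0.07237381  0.0765    ]
(array([ 0.6330835 , -0.07236013,  0.07609094]), np.float64(0.0009180451378263215))
[[ 22   6   0   0  -1   0   1   5   0   0]
 [ 22   4   0   0   0   5  11   6   1   0]
 [ 20  12   3   0   0  18   1   0   0   0]
 [ 12  34  86  57  51  80  72  28   3   0]
 [ 10  21  21  11   9  19  79 102  11   0]
 [  9   3   0   0   0   0   0   0   0   0]
 [  8   1   0   0   0   0   0   0  -1   0]
 [  7   1   0   0   0   0   0   0  -1   0]
 [ 11   2  -1   0   0  -1   0   0  -1   0]]
[[ 0  0  8 32 32 31 14 14]
 [ 0  0  4 12 12 17 17 14]
 [ 1  0 -1  0 -2  1  2 14]
 [ 0  1  2  3  5 11  4 11]
 [ 0  0  7 46 38 13  4 11]
 [ 0  2 20 39 45 33 28 34]
 [ 0  3 40 56 68 64 46 37]
 [ 2  6 14 13 14 20 30 35]
 [ 1  2  5  6  6 14 29 34]]
t 17.18 p [ 0.468  -0.0626  0.043 ] psi 176.17 q6 [-15.4  18.3 -30.5  40.7   0.1 -11.5] gap 0.0218 F [ 9.9 -2.1 -6.8]
dp [-0.0751  0.0017  0.0007] yaw None
```

The bushing is now at (0.633, -0.072), matching the nest axis, and the grip is held and steady. I'm handing in.

```bash
python3 -c "
from station import r
print(r.close_job())"
```

```text
the job is handed in; nothing more can be done
None
```

I set the walnut cap rim-down and seated in the jig pocket with the slide home and let go of it, then pulled the slide until the bushing was within about 1 mm of the pocket axis by camera measurement, and handed in at about 17 s while still holding the grip there.

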